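# Pack the cut fire tile tight in the soldering hearth

## Robot

A 7-joint arm with a two-finger parallel gripper is mounted at the origin on a cart in front of the work surface, level with it; the furniture and walls round the work are solid. World frame = base frame: x ahead of the robot, y to its left, z up, the work surface at z = 0. Lengths are in m, angles in degrees, forces in N, time in s.
With the tool pointing down it reaches from about 0.35 to 0.775 m from the base axis. Payload 3.1 kg.
Tool frame: the origin (TCP) lies on the centre line of the jaws, within the pads' length; the fingertips stand 17 mm ahead of it and the grasp point (between the pads) lies 2 mm behind it (robot.tip_reach is the distance from the TCP to the fingertips, in m); z points along the fingers, y is the line along which they close (so a half turn about z gives the same grasp; the last joint's range is limited). The gripper opens to 85 mm and grips with 20 to 120 N. Pads are 22 mm wide; open, the fingers measure 114 mm over their backs; the gripper's body (76 mm by 85 mm) begins 54 mm behind the grasp point. The pads swing forward as they close: fully open they stand 13 mm farther back than shut.
Start: joints at [74.674, 17.813, 0.802, 86.603, -0.252, 75.585, -1.558], TCP at [0.123, -0.536, 0.248] pointing down, gripper open.
Joint ranges: [-154.91, 154.91], [-16.99, 109.72], [-72.82, 74.43], [7.12, 147.25], [-82.49, 262.49], [11.32, 116.49], [-174.64, 174.64]. Speed limits (degrees/s): [159.86, 159.86, 180, 180, 180, 180, 180].

## Interface

Orientations are given as [roll, pitch, yaw] about the fixed x, y, z axes, in that order (R = Rz(yaw) Ry(pitch) Rx(roll)).
In Python, from station import robot, fingers, vision, workorder, recognise gives the robot as it stands. Calls block until the motion is done:
- robot.move_to(position, orientation): joint-space move of the TCP to a pose.
- robot.line_to(position, orientation=None, velocity=0.15, f_stop=None): straight line of the TCP; orientation=None keeps the orientation; velocity is the mean speed in m/s. With f_stop (N) it stops when the force on the tool has changed by that much, and returns True; else False.
- robot.move_j(angles): joint-space move.
- fingers.gripper_to(opening, force=None): opening from 0.0 (shut) to 1.0 (fully open); force is the grip in N (None keeps the last); returns when the fingers have stopped.
- robot.pause(seconds).
- robot.inverse_kinematics(position, orientation): joint angles nearest the present ones, or None.
- vision.grab_frame(name): name is "scene" or "side" or "wrist"; returns the picture (400x640x3 uint8, red, green, blue); there is no depth.
- vision.calibration(name): a dict with "mtx" (3x3 intrinsics, pixels), "extrinsics" (4x4, takes a point from world to camera coordinates); the wrist camera has in their place "T_tool_cam" (4x4, takes a point from camera to tool coordinates, whose origin is the TCP and whose axes are the flange's). Camera axes: x right, y up, looking along -z (the intrinsics and any distortion apply to the point x, -y, -z); pixel columns grow to the right and rows downward; lengths in m; the calibration is good to about 2 mm. A picture is of the moment at which its call begins: read the wrist's pose just before it. calibration takes no time and is no camera call.
A pose or a line that the arm cannot do raises robot.PlanningError and nothing moves.
- workorder.close_job(): hands the job in; it is judged then, once.
Trained networks look in the newest picture that a camera, given by its name, has taken for a name from the list of things; names that differ only in an ending like _2 or _b are one class to them, and where a whole thing is asked for, a point or a joint stands for the part that bears it (a point fixed in the world has none). Each returns a list of dicts, best first, with "p" (0 to 1); they miss things now and then, are a little off and sometimes report something else, mostly with a low value. They report only what shows in the picture. A call takes as long as a camera call. They do not tell look-alikes from the thing itself.
- recognise(label, camera): "rect" ([centre column, centre row, width, height] in pixels, round what is visible of it).
Readings, each from a call of its own:
- robot.current_time_s(): time.
- robot.current_joint_positions(): joint angles.
- robot.current_dq(): joint speeds.
- robot.current_joint_torque(): joint torques, N m.
- robot.current_tool_pos(): TCP position.
- robot.current_eef_rot(): TCP orientation.
- robot.current_contact_force(): force on the tool from outside, world axes, zero at the start.
- robot.current_torque(): the same for the moment, N m.
- robot.current_finger_gap(): opening from 0.0 (shut) to 1.0 (fully open).
- robot.current_gripper_force(): force on a finger pad.
Only numpy, scipy, OpenCV 4.12 (cv2) and the standard library are available. Lean on these libraries where they do the work, as an engineer would, in place of code of your own. Each camera call takes 0.05 s, during which the arm holds its last target. There are 200 camera calls.

## Task

In the soldering hearth pan one of the two fire tiles has been cut short and lies loose and askew. Grip the red firebrick packing strip by its top, slide it down, upright, right to the pan floor in the gap between tile and front rim that is wide enough for it, and with it push the short tile back until the tile's rear edge lies flush along the pan's rear rim. Finish still gripping the strip and holding the tile pressed there with a hand's firm push (about 10 N) while its cement takes; the tiles are brittle, so never force the strip, and leave the other tile, the hammer, the pliers and the pink stone as they are.

Things in the scene. Friction and masses are not known exactly. Their poses are not given: they have to be found in the camera images.
- hearth: soldering hearth: shallow dark steel pan, fixed, outside 128 (x) x 226 (y) x 23 mm, a strap handle out 20 mm at each end. Origin: centre of underside; x from front rim (robot side) to rear rim, z up. Floor and rims 3 mm thick; rims' inner faces at x = -61 and +61, y = -110 and +110 mm. A low rib (4 mm wide, top at z = 14 mm) along y = 0 parts it into two lanes, a tile in each
- rear_rim: the pan's rear rim, 3 mm thick, 23 mm high, fixed to the pan. Origin: the middle of its lower edge, centre of its thickness (its face towards the tiles is 1.5 mm nearer the robot). Axes as the hearth's
- front_rim (a point): middle of the top edge of the front rim's inner face, 61 mm in front of the pan's centre, 23 mm above the bench. Axes as the hearth's
- short_tile: cut fire tile: cream slab with a soot spot, 90 (x) x 96 (y) x 24 mm, 0.44 kg, loose on the pan floor in either lane, up to 0.09 rad askew, rear edge 7 to 10 mm off the rear rim, gap before it 22 to 26 mm at its middle. Origin: underside, 50 mm from rear face, 40 mm from front face; axes as the hearth's when square; top 27 mm over the bench. Slides and squares up when pushed with 2 to 5 N
- short_tile_rear (a point): middle of the short tile's rear face, at half height
- short_tile_front (a point): middle of the short tile's front face, at half height
- long_tile: the other, full-size fire tile: cream slab, 112 (x) x 96 (y) x 24 mm, loose in the other lane, with only 6 to 9 mm between it and the front rim. Origin: centre of its underside. To be left alone
- packing: the packing strip: terracotta-red firebrick, 16 (x) x 60 (y) x 65 (z) mm, about 0.14 kg, standing upright on its 16 x 60 mm foot on the bench to the right of the pan. Origin: centre of its foot. To be gripped across its 16 mm by the top 25 mm, so that the fingers stay above the tiles and rims
- hammer: hammer, 73 x 232 x 23 mm, lying on the bench left of the pan, head at one end. To be left alone
- pliers: red-handled pliers, 53 x 157 x 12 mm, lying flat on the bench in front of the pan. To be left alone
- wedge_stone: wedge-shaped pink stone, 27 x 45 x 11 mm, lying on the bench right of the pan. To be left alone
Not all that is in view belongs to the job. There is more than one size of the packing; the one meant has the size given above.

How it is judged (in metres and radians):
On the way:
1. the packing strip stands upright in the gap between the short tile and the front rim, its foot within 8 mm of the pan floor (z of packing in the frame of hearth below 0.011 m and angle between packing's own z axis and vertical below 0.12 rad and x of packing in the frame of short_tile_front below -0.004 m and x of packing in the frame of front_rim above 0.004 m and y of packing in the frame of short_tile_front between -0.04 and 0.04 m), for 0.1 s.
At the end, for the whole second after the job is handed in: gripped strip upright in the gap before the short tile (foot within 8 mm of the floor, 40 mm of the tile's middle), pressing it with over 3 N; tile's rear face within 2 mm of the rear rim, square within 0.025 rad, bearing on it with over 2 N; all at rest (all of step 1 and x of short_tile_rear in the frame of rear_rim above -0.0035 m and angle between the x axis of short_tile and the x axis of hearth, either way round below 0.025 rad and angle between short_tile's own z axis and vertical below 0.04 rad and contact force between packing and short_tile above 3 N and contact force between short_tile and rear_rim above 2 N and contact force between the fingers and packing above 3 N and linear speed of each of short_tile, packing below 0.01 m/s); the arm keeps its last pose, push and grip.
It fails at once if the strip is forced on the brittle short tile (more than 45 N) (contact force between packing and short_tile above 45 N).
It fails at once if the long tile is hit or shifted (more than 15 N, or 5 mm) (distance of long_tile from where it was at the start of the episode above 0.005 m or contact force between packing and long_tile above 15 N).
It fails at once if the arm itself touches the short tile (contact force between the arm and short_tile above 3 N).
It fails at once if the hammer, pliers or pink stone is moved more than 20 mm (distance of any of hammer, pliers, wedge_stone from where it was at the start of the episode above 0.02 m).
It also fails if it takes over 42 s, if anything falls off the work surface, if the arm or the gripper's body presses on something with over 40 N, if the wrist force passes 120 N, or if a joint passes its speed limit or range.

## Working session

There is one attempt and no reset: what is moved stays moved. The work goes in short steps, each a Python script; the robot and the scene stay as the last script left them, time stands still between calls to the robot, and variables do not carry over. Pictures are saved under pics/ and viewed, at most 10 in all, crops included, and the job is handed in when it is done.

```bash
ls; mkdir -p pics; python3 - <<'E'
from station import robot, fingers, vision, workorder, recognise
import cv2,numpy as np
for n in("scene","side"):
    im=vision.grab_frame(n); cv2.imwrite(f"pics/{n}0.png",im[:,:,::-1])
    c=vision.calibration(n); print(n,{k:np.round(v,4).tolist() if not isinstance(v,str) else v for k,v in c.items()})
    for l in("hearth","short_tile","long_tile","packing","wedge_stone"):
        print(l,[(np.round(d["rect"]).tolist(),round(d["p"],2)) for d in recognise(l,n)])
print({k:np.round(v,4).tolist() for k,v in vision.calibration("wrist").items()},robot.current_time_s(),robot.current_eef_rot())
E
```

```text
pics
scene {'mtx': [[385.4621, 0.0, 314.7216], [0.0, 385.4621, 197.2385], [0.0, 0.0, 1.0]], 'extrinsics': [[0.5656, 0.8246, -0.0133, -0.3358], [-0.4032, 0.2905, 0.8678, 0.1481], [0.7194, -0.4854, 0.4968, -1.2076], [0.0, 0.0, 0.0, 1.0]]}
hearth [([316.0, 220.0, 113.0, 60.0], 0.7)]
short_tile [([302.0, 221.0, 59.0, 37.0], 0.86)]
long_tile [([334.0, 200.0, 64.0, 33.0], 0.98)]
packing [([184.0, 219.0, 41.0, 53.0], 0.89), ([231.0, 246.0, 24.0, 26.0], 0.71), ([186.0, 257.0, 30.0, 42.0], 0.66)]
wedge_stone [([222.0, 286.0, 24.0, 23.0], 0.61), ([315.0, 219.0, 110.0, 67.0], 0.43)]
side {'mtx': [[482.4886, 0.0, 317.8505], [0.0, 482.4886, 199.9073], [0.0, 0.0, 1.0]], 'extrinsics': [[0.9031, 0.4294, -0.0079, -0.4528], [-0.2246, 0.4877, 0.8436, 0.0545], [0.3661, -0.7601, 0.5369, -1.3612], [0.0, 0.0, 0.0, 1.0]]}
hearth [([330.0, 214.0, 69.0, 66.0], 0.98)]
short_tile [([331.0, 220.0, 48.0, 25.0], 0.97)]
long_tile [([336.0, 195.0, 49.0, 25.0], 0.8)]
packing [([277.0, 273.0, 15.0, 41.0], 0.94), ([297.0, 254.0, 18.0, 23.0], 0.91), ([242.0, 249.0, 12.0, 52.0], 0.83)]
wedge_stone [([330.0, 220.0, 45.0, 32.0], 0.29)]
{'mtx': [[318.1447, 0.0, 320.3809], [0.0, 318.1447, 201.8784], [0.0, 0.0, 1.0]], 'T_tool_cam': [[0.0001, 0.966, 0.2586, 0.065], [1.0, 0.0001, -0.0008, -0.0], [-0.0008, 0.2586, -0.966, -0.125], [0.0, 0.0, 0.0, 1.0]]} 0.6 [-1.79999555e+02  1.16133600e-04  1.29393462e+01]
```

```bash
python3 - <<'E'
import cv2,numpy as np
a=cv2.imread("pics/scene0.png")[150:330,140:400]; b=cv2.imread("pics/side0.png")[150:330,200:460]
cv2.imwrite("pics/both.png",np.vstack([cv2.resize(a[:150,:],(780,300*1),interpolation=3)*0+cv2.resize(a[:150],(780,300)),cv2.resize(b[:150],(780,300))]))
cv2.imwrite("pics/scene_c.png",cv2.resize(a,None,fx=3,fy=3,interpolation=2))
cv2.imwrite("pics/side_c.png",cv2.resize(b,None,fx=3,fy=3,interpolation=2))
E
```

```text
(no output)
```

View pics/scene_c.png

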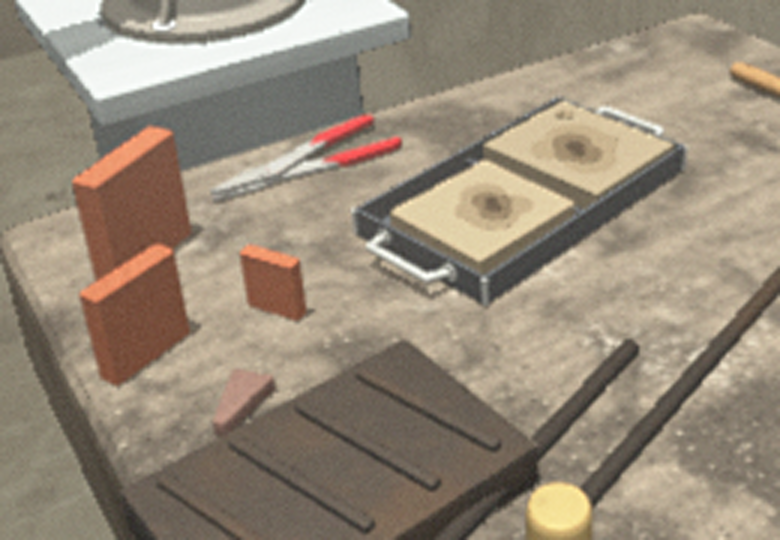

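View pics/side_c.png

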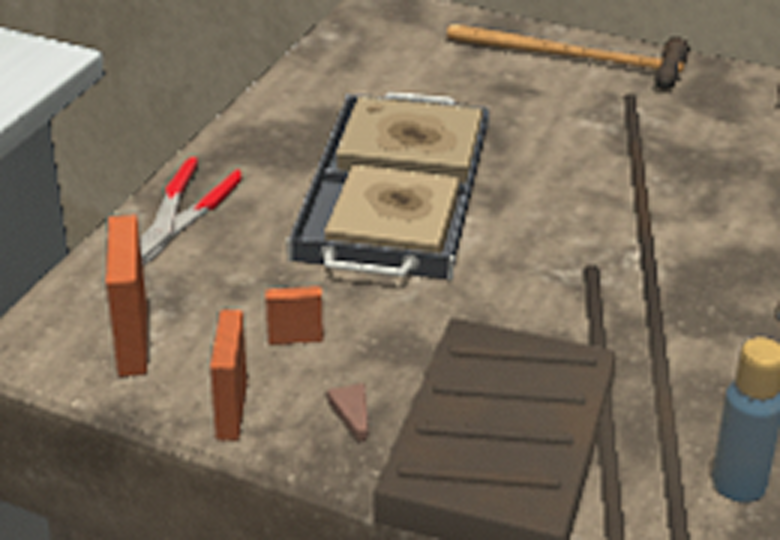

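Red look-alikes: A tall at scene (183,217), B medium at (185,255), C small at (231,244). The short tile is in the near (right) lane, with the wide gap on its front side. I'll now fit their sizes.

```bash
cat > h.py <<'E'
from station import robot, fingers, vision, workorder, recognise
import cv2,numpy as np
from scipy.optimize import least_squares
from scipy.spatial.transform import Rotation as R
def proj(P,K,E):
    c=np.c_[P,np.ones(len(P))]@E.T; return np.c_[K[0,2]+K[0,0]*c[:,0]/-c[:,2],K[1,2]-K[1,1]*c[:,1]/-c[:,2]]
def cal(n):
    c=vision.calibration(n); return np.array(c["mtx"]),np.array(c["extrinsics"])
def wristcal():
    c=vision.calibration("wrist"); T=np.eye(4)
    T[:3,:3]=R.from_euler("xyz",robot.current_eef_rot(),degrees=True).as_matrix(); T[:3,3]=robot.current_tool_pos()
    return np.array(c["mtx"]),np.linalg.inv(T@np.array(c["T_tool_cam"]))
def ray(px,K,E,z):
    """world point at height z seen at px"""
    d=np.array([(px[0]-K[0,2])/K[0,0],-(px[1]-K[1,2])/K[1,1],-1]); d=E[:3,:3].T@d; o=-E[:3,:3].T@E[:3,3]
    return o+d*(z-o[2])/d[2]
E
python3 - <<'E'
from h import *
S=cal("scene");D=cal("side")
s=lambda x,y:(140+x/3,150+y/3); d=lambda x,y:(200+x/3,150+y/3)
def tri(ps,pd):
    def f(P): return np.r_[proj(P[None],*S)[0]-ps,proj(P[None],*D)[0]-pd]
    r=least_squares(f,[.4,-.4,.05]); return r.x,np.abs(r.fun).max()
prs={"B":[((82,293),(219,311)) ,((160,246),(219,311)),((160,246),(212,371)),((95,302),(239,367)),((172,251),(243,311)),((95,302),(212,371)),((82,293),(212,371)),((117,384),(217,439)),((117,384),(238,437)),],
"A":[((75,183),(110,285)),((152,128),(110,216)),((172,133),(136,216)),((93,188),(141,280))],
"C":[((241,248),(268,291)),((299,260),(268,317)),((299,260),(322,289)),((304,318),(323,341))]}
for k,v in prs.items():
    for a,b in v:
        x,e=tri(s(*a),d(*b)); print(k,a,b,x.round(3),round(e,1))
for n,a in(("pan",[(357,210),(560,98),(683,150),(485,282)]),):
    for q in a: print(ray(s(*q),*S,.023).round(3))
for q in [(391,212),(486,162),(575,203),(485,265)]: print("short",ray(s(*q),*S,.027).round(3))
for q in [(293,240),(347,97),(487,107),(452,263)]: print("pan side",ray(d(*q),*D,.023).round(3))
for q in [(329,236),(348,167),(459,178),(442,247)]: print("short side",ray(d(*q),*D,.027).round(3))
for q in [(330,390),(360,385),(360,438)]: print("wedge",ray(d(*q),*D,.008).round(3))
E
```

```text
B (82, 293) (219, 311) [ 0.534 -0.259  0.083] 10.0
B (160, 246) (219, 311) [ 0.499 -0.209  0.057] 0.4
B (160, 246) (212, 371) [ 0.49  -0.213  0.031] 10.0
B (95, 302) (239, 367) [ 0.545 -0.261  0.065] 0.3
B (172, 251) (243, 311) [ 0.517 -0.207  0.062] 0.2
B (95, 302) (212, 371) [ 0.522 -0.257  0.05 ] 0.6
B (82, 293) (212, 371) [ 0.526 -0.264  0.06 ] 0.6
B (117, 384) (217, 439) [ 0.521 -0.256 -0.014] 1.1
B (117, 384) (238, 437) [ 0.539 -0.259 -0.   ] 0.5
A (75, 183) (110, 285) [ 0.432 -0.238  0.079] 0.0
A (152, 128) (110, 216) [ 0.389 -0.172  0.08 ] 0.6
A (172, 133) (136, 216) [ 0.406 -0.164  0.081] 0.4
A (93, 188) (141, 280) [ 0.454 -0.231  0.085] 0.4
C (241, 248) (268, 291) [ 0.512 -0.162  0.045] 0.8
C (299, 260) (268, 317) [ 0.483 -0.116 -0.01 ] 3.5
C (299, 260) (322, 289) [ 0.541 -0.136  0.04 ] 0.1
C (304, 318) (323, 341) [ 0.542 -0.139 -0.005] 0.3
[ 0.486 -0.069  0.023]
[0.433 0.147 0.023]
[0.557 0.172 0.023]
[ 0.61  -0.041  0.023]
short [ 0.508 -0.053  0.027]
short [0.49  0.037 0.027]
short [0.573 0.058 0.027]
short [ 0.599 -0.034  0.027]
pan side [ 0.484 -0.072  0.023]
pan side [0.427 0.142 0.023]
pan side [0.548 0.178 0.023]
pan side [ 0.606 -0.047  0.023]
short side [ 0.509 -0.06   0.027]
short side [0.481 0.034 0.027]
short side [0.57  0.057 0.027]
short side [ 0.594 -0.037  0.027]
wedge [ 0.578 -0.198  0.008]
wedge [ 0.594 -0.185  0.008]
wedge [ 0.616 -0.232  0.008]
```

B measures about 17 x 58 x 63 mm, so it is the 16 x 60 x 65 strip. A is about 85 mm tall and C about 40 mm. I'll confirm with the wrist camera over B and over the pan.

```bash
python3 - <<'E'
from h import *
import pickle
out={}
for n,p,y in(("pan",(.505,.045,.2),104.6),("B",(.521,-.22,.17),116)):
    robot.move_to(p,[180,0,y]); robot.pause(.2)
    out[n]=wristcal(); im=vision.grab_frame("wrist"); cv2.imwrite(f"pics/w_{n}.png",im[:,:,::-1])
print(robot.current_time_s(), robot.current_joint_positions(), robot.current_contact_force())
pickle.dump(out,open("cal.pkl","wb"))
E
```

```text
4.6167 [ 54.5994358   30.57859139 -48.89700187  89.72506416  23.96149657
  70.67211078  27.80691183] [ 0.42938249 -0.54688159 -0.77906412]
```

View pics/w_pan.png

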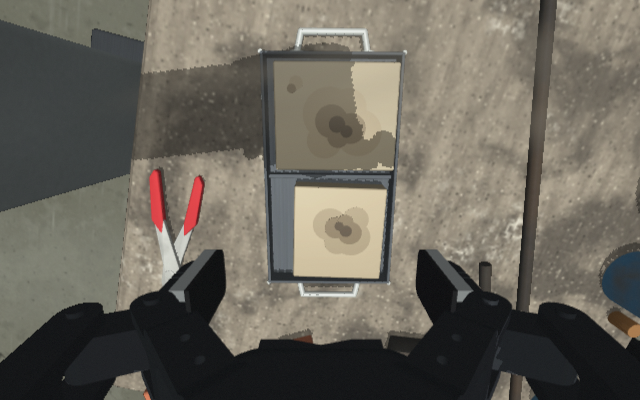

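View pics/w_B.png

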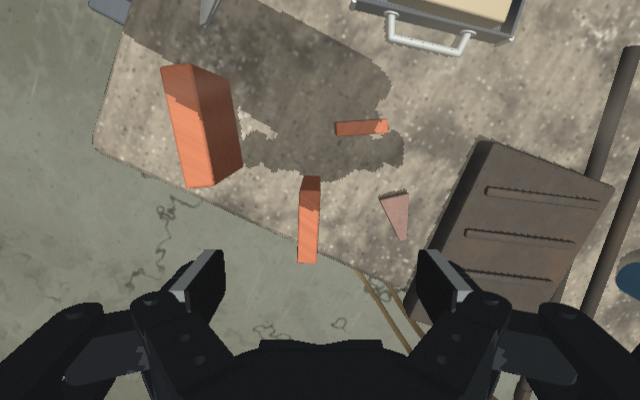

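The pan view shows the pan with the short tile at (341,231) and the wide gap at (283,225). The strip view shows B at (310,220), A at (203,125) and C at (361,127). I'll zoom in for accurate corners.

```bash
python3 - <<'E'
import cv2,numpy as np
a=cv2.imread("pics/w_B.png")[168:272,285:335]; b=cv2.imread("pics/w_pan.png")[165:290,260:400]
a=cv2.resize(a,None,fx=4,fy=4,interpolation=2);b=cv2.resize(b,None,fx=4,fy=4,interpolation=2)
c=np.zeros((500,770,3),np.uint8);c[:416,:200]=a;c[:500,205:765]=b
cv2.imwrite("pics/z.png",c)
E
```

```text
(no output)
```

View pics/z.png

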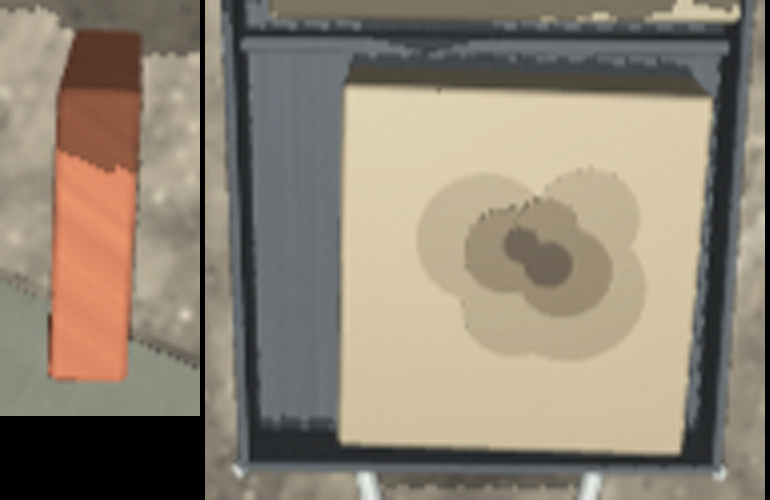

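```bash
python3 - <<'E'
from h import *
import pickle
C=pickle.load(open("cal.pkl","rb"))
def fit(px,dx,dy,z,cam,x0,yaw0,free=False):
    px=np.array(px,float); sg=np.array([[-1,1],[1,1],[1,-1],[-1,-1]])/2.
    def m(p):
        P=sg*[dx,dy] if not free else sg*p[3:5]; c,s=np.cos(p[2]),np.sin(p[2])
        return np.c_[P@np.array([[c,s],[-s,c]])+p[:2],np.full(4,z)]
    p0=[*x0,yaw0]+([dx,dy] if free else [])
    r=least_squares(lambda p:(proj(m(p),*cam)-px).ravel(),p0); return r.x,np.abs(r.fun).max().round(2)
b=[(285+x/4,168+y/4) for x,y in [(60,88),(141,88),(126,381),(52,378)]]
t=[(260+(x-205)/4,165+y/4) for x,y in [(344,84),(713,97),(682,455),(339,443)]]
p=[(264,52),(405,52),(260+516/4,165+474/4),(260+33/4,165+470/4)]
h=lambda o:(o[0].round(4),"yaw",np.degrees(o[0][2]).round(2),"res",o[1])
for fr in(0,1):
    print("B",*h(fit(b,.016,.06,.065,C["B"],(.52,-.23),.45,fr)))
    T=fit(t,.09,.096,.027,C["pan"],(.54,0),.25,fr);print("tile",*h(T))
    Pn=fit(p,.128,.226,.023,C["pan"],(.52,.05),.25,fr);print("pan",*h(Pn))
    c,s=np.cos(Pn[0][2]),np.sin(Pn[0][2]); print("tile in pan",(np.array([[c,s],[-s,c]])@(T[0][:2]-Pn[0][:2])).round(4))
g=[]
for n,q in(("rib_f",(243,40)),("rib_r",(730,45))): print(n,ray((260+(q[0]-205)/4,165+q[1]/4),*C["pan"],.018).round(4))
E
```

```text
B [ 0.521  -0.2371  0.4124] yaw 23.63 res 0.96
tile [0.5344 0.0021 0.219 ] yaw 12.55 res 0.92
pan [0.5133 0.0538 0.2406] yaw 13.78 res 3.21
tile in pan [ 0.0082 -0.0552]
B [ 0.521  -0.237   0.4124  0.0148  0.0592] yaw 23.63 res 0.44
tile [0.5344 0.0022 0.2191 0.0887 0.095 ] yaw 12.55 res 0.19
pan [0.5131 0.0542 0.2405 0.1248 0.2239] yaw 13.78 res 1.64
tile in pan [ 0.0083 -0.0556]
rib_f [0.4542 0.0415 0.018 ]
rib_r [0.5696 0.0701 0.018 ]
```

```bash
python3 - <<'E'
from h import *
o=[180,0,113.63]
fingers.gripper_to(.6)
robot.move_to([.521,-.237,.12],o)
print(robot.line_to([.521,-.237,.054],velocity=.08,f_stop=8))
fingers.gripper_to(0,force=100)
print("gap",robot.current_finger_gap(),robot.current_gripper_force(),robot.current_tool_pos())
robot.line_to([.521,-.237,.16],velocity=.12)
print("w",robot.current_contact_force())
robot.move_to([.479,-.0118,.16],[180,0,103.8])
robot.line_to([.479,-.0118,.095],velocity=.1); robot.pause(.3)
import pickle; pickle.dump(wristcal(),open("cal2.pkl","wb"))
for n in("wrist","side","scene"): cv2.imwrite(f"pics/h_{n}.png",vision.grab_frame(n)[:,:,::-1])
print(robot.current_finger_gap(),robot.current_tool_pos(),robot.current_eef_rot(),robot.current_contact_force(),robot.current_time_s())
a=cv2.imread("pics/h_wrist.png")[100:400,170:470]; b=cv2.imread("pics/h_side.png")[165:265,280:380];
cv2.imwrite("pics/hz.png",np.hstack([cv2.resize(a,(450,450),interpolation=2),cv2.resize(b,(350,350),interpolation=2,).copy() if 0 else cv2.copyMakeBorder(cv2.resize(b,(350,350),interpolation=2),0,100,0,0,0)]))
E
```

```text
False
gap 0.16577745280955597 98.33324790000916 [ 0.52148798 -0.23714346  0.05471135]
w [ 0.20869458  0.47957714 -1.68077591]
0.1705573773737867 [ 0.47911509 -0.01183071  0.09519971] [1.79980000e+02 1.48078724e-02 1.03797679e+02] [-0.57106069  0.18310888 -1.6173093 ] 9.9667
```

View pics/hz.png

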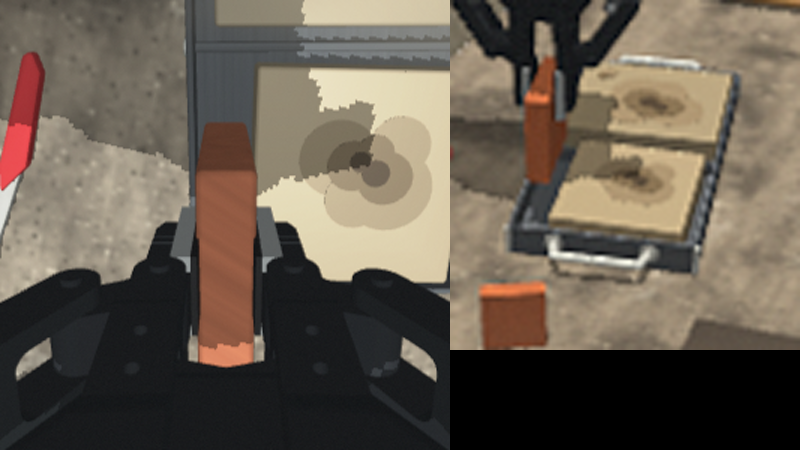

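```bash
python3 - <<'E'
from h import *
import pickle
C=pickle.load(open("cal2.pkl","rb")); a=np.radians(13.8); M=np.array([[np.cos(a),np.sin(a)],[-np.sin(a),np.cos(a)]])
for n,x,y,z in[("footL",204,123,.041),("footR",247,123,.041),("topL",196,170,.106),("topR",257,170,.106),("tileFL far",258,67,.027),("tileFL",254,160,.027),("rim out far",186,0,.023),("rim in far",195,2,.023),("rim out",188,100,.023),("rim in",196,100,.023)]:
    P=ray((170+x/1.5,100+y/1.5),*C,z); print(n,(M@(P[:2]-[.5133,.0538])).round(4))
E
```

```text
footL [-0.057  -0.0268]
footR [-0.0406 -0.0268]
topL [-0.0562 -0.0256]
topR [-0.0409 -0.0256]
tileFL far [-0.0358 -0.0068]
tileFL [-0.0368 -0.0455]
rim out far [-0.0644  0.019 ]
rim in far [-0.0609  0.0183]
rim out [-0.0644 -0.0207]
rim in [-0.0611 -0.0207]
```

```bash
python3 - <<'E'
from h import *
d=np.array([np.cos(np.radians(13.8)),np.sin(np.radians(13.8)),0])
st=lambda s:print(s,np.round(robot.current_tool_pos(),4),np.round(robot.current_eef_rot(),2),"F",np.round(robot.current_contact_force(),2),round(robot.current_contact_force()@d,2),round(robot.current_time_s(),2))
hit=robot.line_to([.479,-.0118,.0565],velocity=.02,f_stop=4); st(("down",hit))
p=np.array(robot.current_tool_pos())
if p[2]<.0615:
    robot.line_to([.479,-.0118,p[2]+.0012],velocity=.02); robot.pause(.1); st("raised")
    p=np.array(robot.current_tool_pos())
    hit=robot.line_to(p+d*.018,velocity=.012,f_stop=9); st(("push",hit)); robot.pause(.5); st("hold")
    q=np.array(robot.current_tool_pos()); print("travel",(q-p)@d)
for n in("wrist","side"): cv2.imwrite(f"pics/p_{n}.png",vision.grab_frame(n)[:,:,::-1])
E
```

```text
('down', True) [ 0.479  -0.0118  0.0577] [-179.98    0.    103.8 ] F [-0.72  0.02  4.62] -0.7 11.68
raised [ 0.4784 -0.0119  0.0584] [-1.7975e+02 -7.0000e-02  1.0378e+02] F [ 0.43 -0.58 -2.04] 0.28 12.07
('push', True) [ 0.49   -0.0092  0.0578] [-1.7946e+02 -3.0000e-02  1.0379e+02] F [-0.99  1.41  2.72] -0.62 13.14
hold [ 0.4899 -0.0093  0.0577] [-1.7947e+02 -4.0000e-02  1.0378e+02] F [2.72 1.17 5.01] 2.92 13.64
travel 0.011765606444995264
```

```bash
python3 - <<'E'
from h import *
print(np.round(robot.current_contact_force(),2),np.round(robot.current_torque(),2),np.round(robot.current_joint_torque(),2),np.round(robot.current_joint_positions(),2))
print(np.round(robot.inverse_kinematics([.49,-.0092,.0584],[180,0,103.8]),2))
a=cv2.imread("pics/p_wrist.png")[100:340,200:500]; b=cv2.imread("pics/p_side.png")[165:265,280:380];
cv2.imwrite("pics/pz.png",np.hstack([cv2.resize(a,(500,400),interpolation=2),cv2.copyMakeBorder(cv2.resize(b,(300,300),interpolation=2),0,100,0,0,0)]))
E
```

```text
[ 2.23 -0.19  5.59] [ 0.27 -0.75  0.01] [ 6.200e-01 -3.185e+01 -6.630e+00 -1.359e+01 -7.000e-02  1.220e+00
 -1.000e-02] [ 34.23  30.44 -46.17 108.13  27.06  53.52 -11.02]
[ 34.52  30.09 -46.31 108.55  27.04  52.88 -10.97]
```

View pics/pz.png

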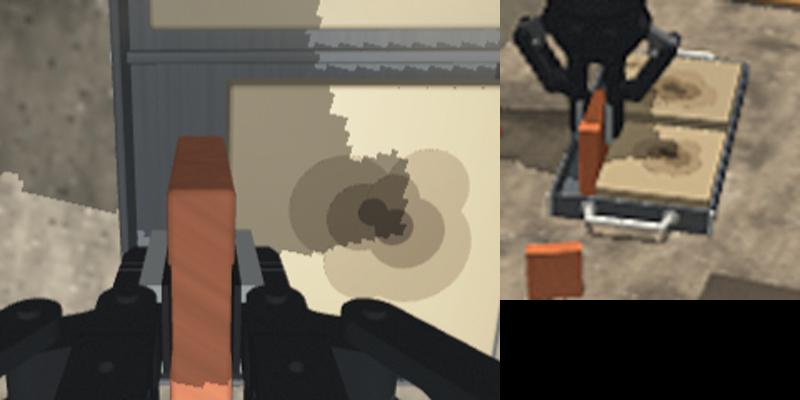

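The tile has moved back nearly to the rim and the strip is upright. The force readings don't add up, so I'll sample them over time and unload the floor contact.

```bash
cat >> h.py <<'E'
d=np.array([np.cos(np.radians(13.8)),np.sin(np.radians(13.8)),0])
def st(s,n=6):
    F=[];T=[]
    for _ in range(n): F.append(robot.current_contact_force());T.append(robot.current_torque());robot.pause(.05)
    F=np.array(F); print(s,np.round(robot.current_tool_pos(),4),np.round(robot.current_eef_rot(),2),"F",F.mean(0).round(2),"sd",F.std(0).round(2),"T",np.mean(T,0).round(2),"Fd",(F@d).mean().round(2),round(robot.current_time_s(),2),flush=True)
E
python3 - <<'E'
from h import *
st("now")
p=np.array(robot.current_tool_pos())
for k in(1,2,3):
    robot.line_to(p+[0,0,.001*k],[180,0,103.8],velocity=.02); st(("up",k))
E
```

```text
now [ 0.4898 -0.0093  0.0577] [-1.7947e+02 -4.0000e-02  1.0378e+02] F [2.6  1.07 5.77] sd [0.31 0.64 0.78] T [ 0.28 -0.77  0.01] Fd 2.79 14.04
('up', 1) [ 0.4896 -0.0093  0.0585] [-1.7997e+02 -1.0000e-02  1.0379e+02] F [ 0.2  -0.59 -1.54] sd [0.44 0.39 0.58] T [-0.    0.01  0.03] Fd 0.05 14.69
('up', 2) [ 0.4898 -0.0093  0.0597] [180.   -0.  103.8] F [-0.27 -0.13 -1.92] sd [0.43 0.7  0.49] T [0.   0.   0.01] Fd -0.29 15.24
('up', 3) [ 0.4898 -0.0093  0.0607] [-180.    -0.   103.8] F [ 0.33 -0.02 -1.39] sd [0.5  0.43 0.72] T [ 0.01 -0.    0.01] Fd 0.31 15.79
```

```bash
python3 - <<'E'
from h import *
p=np.array([.4898,-.0093,.0597])
robot.line_to(p,[180,0,103.8],velocity=.02); st("start")
print(robot.line_to(p+d*.012,[180,0,103.8],velocity=.01,f_stop=9)); st("push"); print((np.array(robot.current_tool_pos())-p)@d)
E
```

```text
start [ 0.4898 -0.0093  0.0597] [180.    0.  103.8] F [ 0.45  0.22 -1.45] sd [0.44 0.65 0.23] T [ 0.01 -0.    0.  ] Fd 0.48 16.34
True
push [ 0.4886 -0.0096  0.0578] [-1.7934e+02 -1.0000e-02  1.0378e+02] F [ 0.41  0.07 -0.89] sd [0.3  0.42 0.86] T [ 0.   -0.12  0.  ] Fd 0.41 17.23
-0.0012322895695383934
```

After an f_stop the arm sags, so I'll push in small position steps without it and watch the force.

```bash
python3 - <<'E'
from h import *
p=np.array([.4886,-.0096,.0597])
robot.line_to(p,[180,0,103.8],velocity=.02)
for k in range(1,16):
    robot.line_to(p+d*.001*k,[180,0,103.8],velocity=.012)
    F=np.mean([robot.current_contact_force() for _ in range(3)],0)@d
    q=np.array(robot.current_tool_pos()); print(k,round((q-p)@d*1e3,2),q[2].round(4),round(F,2),flush=True)
    if F<-6: break
st("end"); print(robot.current_finger_gap(),robot.current_gripper_force())
E
```

```text
1 1.0 0.0596 0.21
2 1.47 0.0595 -0.91
3 1.55 0.0593 -4.08
4 1.68 0.0592 -6.72
end [ 0.4902 -0.0092  0.0592] [-1.7971e+02  2.0000e-02  1.0379e+02] F [-6.15 -1.52  1.98] sd [0.47 0.62 0.44] T [-0.32  1.42  0.  ] Fd -6.33 18.79
0.1689037432001079 98.49502086639404
```

```bash
python3 - <<'E'
from h import *
p=np.array([.4886,-.0096,.0597])
for k in np.arange(4.5,9,.5):
    robot.line_to(p+d*.001*k,[180,0,103.8],velocity=.012)
    F=np.mean([robot.current_contact_force() for _ in range(4)],0)@d
    q=np.array(robot.current_tool_pos()); print(k,round((q-p)@d*1e3,2),q[2].round(4),round(F,2),flush=True)
    if F<-11: break
st("end",20); print(robot.current_finger_gap(),robot.current_gripper_force())
C=wristcal()
for n in("wrist","side"): cv2.imwrite(f"pics/f_{n}.png",vision.grab_frame(n)[:,:,::-1])
import pickle; pickle.dump(C,open("cal3.pkl","wb"))
a=cv2.imread("pics/f_wrist.png")[100:300,250:550]; b=cv2.imread("pics/f_side.png")[165:265,280:380];
cv2.imwrite("pics/fz.png",np.hstack([cv2.resize(a,(450,300),interpolation=2),cv2.resize(b,(300,300),interpolation=2)]))
E
```

```text
4.5 1.71 0.0591 -6.96
5.0 1.75 0.059 -7.69
5.5 1.78 0.0589 -9.15
6.0 1.84 0.0588 -8.98
6.5 1.88 0.0587 -9.37
7.0 1.94 0.0586 -9.56
7.5 1.96 0.0585 -11.02
end [ 0.4905 -0.0092  0.0585] [-1.7930e+02  4.0000e-02  1.0378e+02] F [-10.58  -2.51   5.61] sd [0.41 0.39 0.49] T [-0.56  2.55  0.04] Fd -10.88 21.54
0.16792589357945856 98.91053438186646
```

View pics/fz.png

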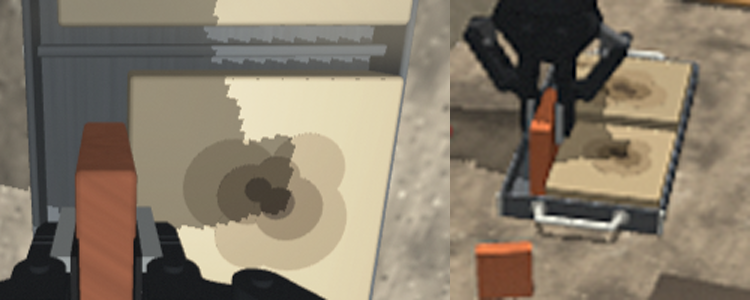

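```bash
python3 - <<'E'
from h import *
p=np.array([.4886,-.0096,.0597])
robot.line_to(p+d*.0080+[0,0,.001],[180,0,103.8],velocity=.01); st("a",10)
F=robot.current_contact_force()@d
if F>-12: robot.line_to(p+d*.0088+[0,0,.001],[180,0,103.8],velocity=.01)
robot.pause(.8); st("b",10)
print(workorder.close_job())
E
```

```text
a [ 0.4909 -0.0096  0.0586] [-1.7928e+02  4.0000e-02  1.0380e+02] F [-8.88 -3.03 -0.83] sd [0.52 0.46 0.55] T [-0.68  2.11  0.18] Fd -9.34 22.4
b [ 0.4909 -0.0096  0.0586] [-1.7918e+02  6.0000e-02  1.0380e+02] F [-10.52  -3.12   1.  ] sd [0.51 0.58 0.43] T [-0.71  2.44  0.21] Fd -10.96 23.95
the job is handed in; nothing more can be done
None
```

I handed the job in at about 24 s. The 16 x 60 x 65 mm strip is still gripped, upright in the gap with its foot about 1 mm off the pan floor, and holds the short tile against the rear rim with about 11 N. By camera and travel the tile lies flush; the judge's verdict was not shown.

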